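# Put the mixed-up reagents back on their own coasters

## Task

The four reagents have been mixed up: put each on the coaster of its cap's colour, upright and centred (red-capped bottle on red, blue-capped bottle on blue, white-capped flask on white, amber bottle with the yellow cap on yellow). The black coaster is the spare place that you may use on the way. Tip nothing over, and do not disturb the film box beside them.

Things in the scene. Friction and masses are not known exactly. Their poses are not given: they have to be found in the camera images.
- bottle_red: Small clear glass bottle with red screw cap and pale brown contents, 56 mm across, 104 mm tall; the cap is 40 mm across from 78 to 104 mm above the underside, the shoulder below it slopes outwards: grip the cap. The cap is fixed to it. Origin: centre of its underside, z up; yaw does not matter. 0.1 to 0.2 kg.
- bottle_blue: Small clear glass bottle with blue screw cap, 56 mm across, 104 mm tall; the cap is 40 mm across from 78 to 104 mm above the underside, the shoulder below it slopes outwards: grip the cap. The cap is fixed to it. Origin: centre of its underside, z up; yaw does not matter. 0.1 to 0.2 kg.
- flask: Conical glass flask with pink contents and a white cap, 67 mm across the foot, 108 mm tall; neck and cap are 28 to 34 mm across from 80 to 108 mm above the underside: grip there. The cap is fixed to it. Origin: centre of its underside, z up; yaw does not matter. 0.1 to 0.2 kg.
- bottle_amber: Small brown (amber) glass bottle with white label and yellow screw cap, 56 mm across, 104 mm tall; the cap is 39 mm across from 81 to 104 mm above the underside: grip the cap. The cap is fixed to it. Origin: centre of its underside, z up; yaw does not matter. 0.1 to 0.2 kg.
- pad_red: Red round coaster, 96 mm across, 4 mm thick, flat, fixed to the bench, with a dark rubber disc of 52 mm in the middle. Origin: centre of its underside, on the bench (z = 0); its top is 4 mm higher.
- pad_blue: Blue round coaster, 96 mm across, 4 mm thick, flat, fixed to the bench, with a dark rubber disc of 52 mm in the middle. Origin: centre of its underside, on the bench (z = 0); its top is 4 mm higher.
- pad_white: White round coaster, 96 mm across, 4 mm thick, flat, fixed to the bench, with a dark rubber disc of 52 mm in the middle. Origin: centre of its underside, on the bench (z = 0); its top is 4 mm higher.
- pad_yellow: Yellow round coaster, 96 mm across, 4 mm thick, flat, fixed to the bench, with a dark rubber disc of 52 mm in the middle. Origin: centre of its underside, on the bench (z = 0); its top is 4 mm higher.
- pad_black: Black round coaster, 96 mm across, 4 mm thick, flat, fixed to the bench, with a dark rubber disc of 52 mm in the middle. Origin: centre of its underside, on the bench (z = 0); its top is 4 mm higher. The spare place, empty at the start. Neighbouring coasters are at least 0.10 m apart, centre to centre.
- film_box: Bystander: cream and red carton, 52x110x52 mm high. Origin: centre of its underside.

How it is judged (in metres and radians):
At the end, for the whole second after the job is handed in: Each of the four vessels stands upright (within 0.1 rad) and at rest on the coaster of its cap's colour, its axis within 15 mm of the coaster's centre, its underside on the coaster (horizontal distance between bottle_red and pad_red below 0.015 m and z of bottle_red in the frame of pad_red below 0.008 m and angle between each of bottle_red, bottle_blue, flask, bottle_amber's own z axis and vertical below 0.1 rad and linear speed of each of bottle_red, bottle_blue, flask, bottle_amber below 0.02 m/s and angular speed of each of bottle_red, bottle_blue, flask, bottle_amber below 0.2 rad/s and horizontal distance between bottle_blue and pad_blue below 0.015 m and z of bottle_blue in the frame of pad_blue below 0.008 m and horizontal distance between flask and pad_white below 0.015 m and z of flask in the frame of pad_white below 0.008 m and horizontal distance between bottle_amber and pad_yellow below 0.015 m and z of bottle_amber in the frame of pad_yellow below 0.008 m); the robot touches nothing.
It fails at once if a vessel is tipped by more than 0.6 rad (angle between any of bottle_red, bottle_blue, flask, bottle_amber's own z axis and vertical above 0.6 rad).
It fails at once if the film box is moved by more than 30 mm (distance of film_box from where it was at the start of the episode above 0.03 m).
It also fails if it takes over 106 s, if anything falls off the work surface, if the arm or the gripper's body presses on something with over 40 N, if the wrist force passes 120 N, or if a joint passes its speed limit or range.

## Robot

A 6-joint arm with a two-finger parallel gripper is mounted at the origin on a cart in front of the work surface, level with it; the furniture and walls round the work are solid. World frame = base frame: x ahead of the robot, y to its left, z up, the work surface at z = 0. Lengths are in m, angles in degrees, forces in N, time in s.
With the tool pointing down it reaches from about 0.375 to 0.9 m from the base axis. Payload 3.1 kg.
Tool frame: the origin (TCP) lies midway between the tips of the shut fingers; the grasp point (between the pads) lies 19 mm behind it; z points along the fingers, y is the line along which they close (so a half turn about z gives the same grasp; the last joint's range is limited). The gripper opens to 87 mm and grips with 3 to 60 N. Pads are 19 mm wide; open, the fingers measure 117 mm over their backs; the gripper's body (75 mm by 190 mm) begins 51 mm behind the grasp point.
Start: joints at [62.596, 30.224, 82.088, -0, 67.689, -10.227], TCP at [0.185, 0.597, 0.223] pointing down, gripper open.
Joint ranges: [-176.69, 176.69], [-43.24, 126.21], [12.49, 139.97], [-82, 262], [0, 151.66], [-163.58, 163.58]. Speed limits (degrees/s): [159.86, 159.86, 180, 180, 180, 180].

## Interface

Orientations are given as a 3x3 rotation matrix whose columns are the frame's x, y, z axes.
In Python, from rig import read_state, optics, bot gives the robot as it stands. The module is installed in compiled form; this text tells all that it offers.
- The arm moves only by the tool send_rows, never from a script. Its argument "commands" is a list of rows, each a list of 7 numbers: the turn, a rotation vector about the tool's x, y, z in units of 5 degrees (1.0 is 5 degrees), then the shift along the tool's x, y, z in units of 30 mm (1.0 is 30 mm), then the opening, from 0 (shut) to 1 (fully open). In form: [[rx, ry, rz, tx, ty, tz, gripper], ...]. A call has 1 to 20 rows; each row is the pose to reach, as a shift and turn from the pose commanded when the call began, along the tool's axes at that moment; what a row does not reach only later rows make up. A row lasts 1/12 s, in which the tool goes at most 41.7 mm and 7.16 degrees, less where a joint would pass 70% of its speed; a pose out of reach is approached as far as the arm can. A call with a gripper value outside its range is refused whole. The fingers move at their own pace and stop on an object; the grip force is fixed at half the most. Time passes only in rows, so rows that repeat a pose let the fingers close. It gives the time, the measured TCP pose, the force, the opening and the grip force at its end, in the units of the state.
- read_state(): the state, without advancing time (a new reading comes with each control period).
- optics.capture(name): name is "scene" or "top" or "wrist"; returns a dict with "image" (480x640x3 uint8, blue, green, red), "intrinsics" (3x3 intrinsics, pixels), "k1" (the pictures are not rectified: a ray, as slopes to the right and down, at radius r is drawn at 1 + k1 r^2 times it, then the intrinsics apply), "extrinsics" (4x4, takes a point from world to camera coordinates); the wrist camera has in their place "T_tool_cam" (4x4, takes a point from camera to tool coordinates, whose origin is the TCP and whose axes are the flange's). Camera axes: x right, y down, z forward; pixel columns grow to the right and rows downward; lengths in m; the calibration is good to about 2 mm. A picture is of the moment at which its call begins: read the wrist's pose just before it. There is no depth.
- bot.hand_in(): hands the job in; it is judged then, once.
The state is a dict: "time_s": time; "joint_positions": joint angles; "qvel": joint speeds; "tau": joint torques, N m; "position": TCP position; "tcp_rot": TCP orientation; "force": force on the tool from outside, world axes, zero at the start; "moment": the same for the moment, N m; "opening": opening from 0.0 (shut) to 1.0 (fully open); "grasp_force": force on a finger pad.
Only numpy, scipy, OpenCV 4.12 (cv2) and the standard library are available. Lean on these libraries where they do the work, as an engineer would, in place of code of your own. Each camera call takes 0.05 s, during which the arm holds its last target. There are 200 camera calls.

## Working session

There is one attempt and no reset: what is moved stays moved. The work goes in short steps, Python scripts to look and compute and a tool call to move; the robot and the scene stay as the last step left them, time stands still between calls to the robot, and variables do not carry over. Pictures are saved under pics/ and viewed, at most 14 in all, crops included, and the job is handed in when it is done.

Besides the shell and the picture viewer there is one more tool, called after "Call:" in YAML: its name, and indented under it one key for each argument. send_rows: Moves the arm, as the interface text tells. Its arguments: {"type":"object","properties":{"commands":{"type":"array","items":{"type":"array","items":{"type":"number"}}}},"required":["commands"]}

```bash
mkdir -p pics; ls; python3 - <<'E'
from rig import read_state, optics, bot
import cv2, numpy as np
s=read_state(); print(s)
for n in ("scene","top"):
    c=optics.capture(n); cv2.imwrite(f"pics/{n}0.png",c["image"])
    np.savez(f"{n}0.npz",**c); print(n,c["intrinsics"],c["k1"],c["extrinsics"])
E
```

```text
pics
{'time_s': 0.0, 'joint_positions': array([ 6.25957598e+01,  3.02777522e+01,  8.21550682e+01, -1.83000318e-03,
        6.76882814e+01, -1.02270222e+01]), 'qvel': array([-0.04615626,  0.03262025, -0.00611069, -0.04594822,  0.0207521 ,
        0.04033276]), 'tau': array([ 4.27174145e-04, -4.40038848e+01, -1.76591957e+01,  6.34618755e-02,
        5.82816044e-02, -1.77413253e-04]), 'position': array([0.18422288, 0.59648314, 0.22159196]), 'tcp_rot': array([[-9.55399292e-01,  2.95315587e-01, -9.46595047e-04],
       [ 2.95316902e-01,  9.55397486e-01, -1.89003469e-03],
       [ 3.46217824e-04, -2.08528332e-03, -9.99997766e-01]]), 'force': array([ 0.06485653, -0.27119647,  0.11816874]), 'moment': array([ 0.00286896, -0.01443939,  0.03877623]), 'grasp_force': 0.0, 'opening': 1.0040112510015173}
scene [[589.20040781   0.         317.1995287 ]
 [  0.         589.20040781 248.16509252]
 [  0.           0.           1.        ]] -0.0986842717968096 [[ 0.79401904 -0.60788059  0.00386643 -0.31423792]
 [-0.35497268 -0.46881305 -0.8088317   0.31987456]
 [ 0.49348572  0.64085529 -0.58802749  0.50669316]
 [ 0.          0.          0.          1.        ]]
top [[548.34393716   0.         315.07816097]
 [  0.         548.34393716 229.24958806]
 [  0.           0.           1.        ]] -0.1456218734305762 [[ 2.48492898e-03 -9.99295144e-01 -3.74571701e-02  2.14103996e-01]
 [-9.98939621e-01 -7.58554186e-04 -4.60332291e-02  5.31918643e-01]
 [ 4.59723690e-02  3.75318406e-02 -9.98237398e-01  8.63817686e-01]
 [ 0.00000000e+00  0.00000000e+00  0.00000000e+00  1.00000000e+00]]
```

View pics/scene0.png

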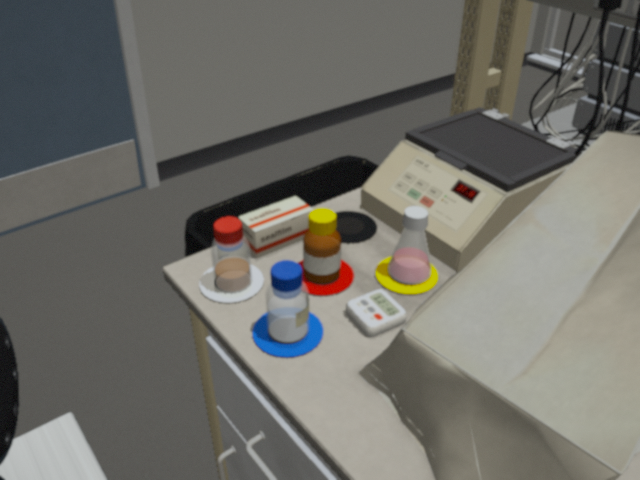

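View pics/top0.png

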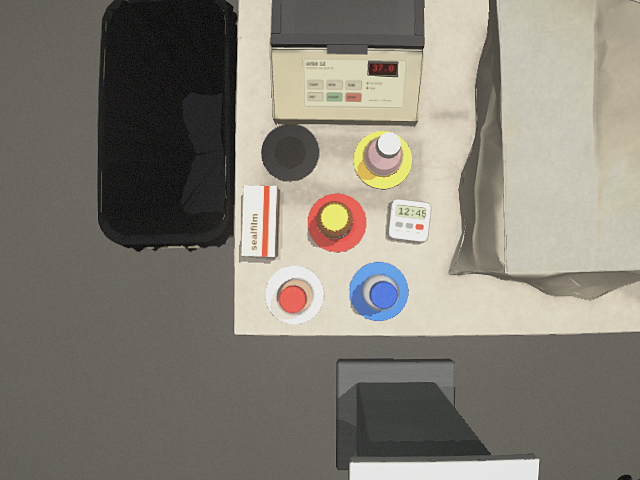

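The top view shows the white pad (294,295) holding the red bottle, blue (379,291) holding blue, red (337,222) holding amber, yellow (383,160) holding the flask, and black (290,152) empty. The film box is at (259,220). There is a heater behind and a draped object on the right from u≈460. In the scene view the same caps are at red (228,230), blue (287,275), yellow (322,221) and white (416,213).

```bash
cat > h.py <<'E'
import numpy as np, cv2
from rig import read_state, optics
def rays(c,pts,T=None):
    """camera centre, world ray directions; T = world-from-camera for wrist"""
    K=c["intrinsics"]; k=float(c["k1"])
    d=np.array([(np.asarray(pts,float)-K[:2,2])/K[0,0]])[0].reshape(-1,2)
    u=d.copy()
    for _ in range(20): u=d/(1+k*(u**2).sum(1,keepdims=True))
    if T is None: T=np.linalg.inv(c["extrinsics"])
    return T[:3,3], np.c_[u,np.ones(len(u))]@T[:3,:3].T
def plane(c,pts,z,T=None):
    o,d=rays(c,pts,T); return (o+d*((z-o[2])/d[:,2])[:,None])[:,:2]
def tri(c1,p1,c2,p2):
    o1,d1=rays(c1,[p1]);o2,d2=rays(c2,[p2]);d1=d1[0];d2=d2[0]
    t=np.linalg.lstsq(np.c_[d1,-d2],o2-o1,rcond=None)[0]
    a=o1+t[0]*d1;b=o2+t[1]*d2; return (a+b)/2,np.linalg.norm(a-b)
HSV=dict(red=[((0,150,90),(8,255,255)),((172,150,90),(180,255,255))],blue=[((100,130,60),(125,255,255))],
 yellow=[((24,130,120),(34,255,255))],white=[((0,0,215),(180,40,255))],black=[((0,0,0),(180,90,75))])
def mask(c,col):
    h=cv2.cvtColor(c["image"],cv2.COLOR_BGR2HSV)
    return sum(cv2.inRange(h,np.array(a),np.array(b)) for a,b in HSV[col])
def near(m,p,r):
    w=np.zeros_like(m); cv2.circle(w,p,r,255,-1); return np.argwhere((m&w)>0)[:,::-1]
E
python3 - <<'E'
from h import *
c=dict(np.load("top0.npz")); s=dict(np.load("scene0.npz"))
P=dict(white=(294,295),blue=(379,291),red=(337,222),yellow=(383,160),black=(290,152))
for k,p in P.items():
    q=near(mask(c,k),p,38); w=plane(c,q,.004).astype(np.float32)
    m=np.median(w,0); w=w[np.linalg.norm(w-m,axis=1)<.075]
    (x,y),r=cv2.minEnclosingCircle(w); print("pad",k,len(q),round(x,4),round(y,4),"r",round(r,4))
C=dict(red=((293,299),(228,230),.091),blue=((384,292),(287,275),.091),yellow=((334,217),(322,221),.0925),white=((389,144),(416,213),.1))
for k,(p,ps,z) in C.items():
    m=mask(c,k); 
    q=near(m,p,16 if k!="white" else 14); 
    qs=near(mask(s,k),ps,20)
    print("cap",k,len(q),q.mean(0),np.ptp(q,0),plane(c,[q.mean(0)],z)[0].round(4),"scene",len(qs),qs.mean(0),np.ptp(qs,0),[a.round(4) if hasattr(a,'round') else a for a in tri(c,q.mean(0),s,qs.mean(0))])
for a,b in (((450,274),(365,372)),((507,272),(415,332)),((275,45),(409,133)),((273,122),(362,185)),((417,122),(460,255)),((423,47),(518,187)),((492,0),(640,135))): print("obst",tri(c,a,s,b))
E
```

```text
pad white 3302 0.4251 0.2497 r 0.062
pad blue 2035 0.4321 0.1125 r 0.0475
pad red 1470 0.5437 0.1808 r 0.0474
pad yellow 522 0.6467 0.1055 r 0.0476
pad black 2005 0.6676 0.2565 r 0.056
cap red 533 [292.20262664 298.93245779] [26 26] [0.4258 0.2455] scene 623 [228.32905297 228.78330658] [28 27] [array([0.4268, 0.2446, 0.0996]), np.float64(0.0007)]
cap blue 556 [383.45863309 294.51258993] [30 25] [0.4328 0.112 ] scene 783 [286.14687101 275.75223499] [30 30] [array([0.4331, 0.1127, 0.0975]), np.float64(0.0005)]
cap yellow 224 [333.15625    215.99553571] [26 27] [0.5475 0.1856] scene 482 [323.18257261 218.87551867] [28 26] [array([0.5474, 0.1854, 0.0993]), np.float64(0.0008)]<stdin>:13: RuntimeWarning: Mean of empty slice.
  ret = um.true_divide(
Traceback (most recent call last):
ValueError: zero-size array to reduction operation maximum which has no identity
```

```bash
python3 - <<'E'
from h import *
c=dict(np.load("top0.npz")); s=dict(np.load("scene0.npz"))
h=cv2.cvtColor(c["image"],cv2.COLOR_BGR2HSV);hs=cv2.cvtColor(s["image"],cv2.COLOR_BGR2HSV)
print("cap",h[144,389],h[150,389],"pad",h[295,270],h[316,300],"bench",h[340-10,330],h[240,290]);print("scene cap",hs[212,416])
print("black",h[152,268],h[170,300],"bench",h[185,290])
def circ(m,p,R,z):
    q=near(cv2.morphologyEx(m,cv2.MORPH_OPEN,np.ones((5,5),np.uint8)),p,R); w=plane(c,q,z).astype(np.float32)
    print(len(q),cv2.minEnclosingCircle(w))
for V in (215,225,235):
  circ(cv2.inRange(h,(0,0,V),(180,25,255)),(294,295),36,.004)
for V in (50,60,90,110): circ(cv2.inRange(h,(0,0,0),(180,255,V)),(290,152),36,.004)
for V in (150,190,210):
  q=near(cv2.inRange(h,(0,0,V),(180,35,255)),(389,144),15); qs=near(cv2.inRange(hs,(0,0,V),(180,30,255)),(416,214),14)
  if len(q): print(len(q),q.mean(0),np.ptp(q,0),plane(c,[q.mean(0)],.1))
  if len(qs)and len(q): print(len(qs),qs.mean(0),np.ptp(qs,0),tri(c,q.mean(0),s,qs.mean(0)))
for a,b in (((450,274),(365,372)),((507,272),(415,332)),((275,45),(409,133)),((273,122),(362,185)),((417,122),(460,255)),((423,47),(518,187)),((492,0),(640,135))): print("obst",tri(c,a,s,b))
E
```

```text
cap [ 15   2 234] [  0   0 232] pad [ 30   2 233] [ 30   1 236] bench [ 22  31 222] [ 20  33 219]
scene cap [ 95   8 201]
black [15 15 68] [18 17 77] bench [ 20  40 193]
1459 ((0.4259255826473236, 0.24990279972553253), 0.0486476831138134)
1200 ((0.42576271295547485, 0.2501358687877655), 0.048114486038684845)
0 ((0.0, 0.0), 0.0)
0 ((0.0, 0.0), 0.0)
0 ((0.0, 0.0), 0.0)
2554 ((0.6596493721008301, 0.2578604221343994), 0.04792371392250061)
2650 ((0.6630259156227112, 0.25787538290023804), 0.05157540366053581)
433 [389.04849885 142.70207852] [24 24] [[0.65468613 0.10372316]]
308 [416.42207792 210.92857143] [25 18] (array([0.65194598, 0.10502219, 0.11346096]), np.float64(7.73362294999515e-05))
421 [389.16627078 142.59382423] [24 24] [[0.65484742 0.10354887]]
182 [416.06043956 211.56593407] [20 10] (array([0.65197986, 0.10503278, 0.11245016]), np.float64(0.0007742879299029688))
398 [388.98743719 142.7638191 ] [22 21] [[0.65459416 0.10381361]]
obst (array([ 0.46217994, -0.00555028,  0.00550156]), np.float64(0.00644134319357763))
obst (array([ 0.46984983, -0.06636619,  0.1162624 ]), np.float64(0.010039286502964746))
obst (array([0.79408587, 0.26809981, 0.13254933]), np.float64(0.003542635911982218))
obst (array([0.69900636, 0.27723704, 0.05965809]), np.float64(0.00647619624573796))
obst (array([0.69971468, 0.05346195, 0.04488231]), np.float64(0.0011958680942484351))
obst (array([0.79639738, 0.04969808, 0.12653326]), np.float64(0.014508097072706878))
obst (array([ 0.84242778, -0.05216757,  0.22848229]), np.float64(0.07358958829484362))
```

```bash
python3 - <<'E'
from h import *
c=dict(np.load("top0.npz")); s=dict(np.load("scene0.npz"))
a=cv2.resize(c["image"][110:340,230:450],None,fx=2.5,fy=2.5,interpolation=cv2.INTER_CUBIC)
cv2.imwrite("pics/crop1.png",a)
E
```

```text
(no output)
```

View pics/crop1.png

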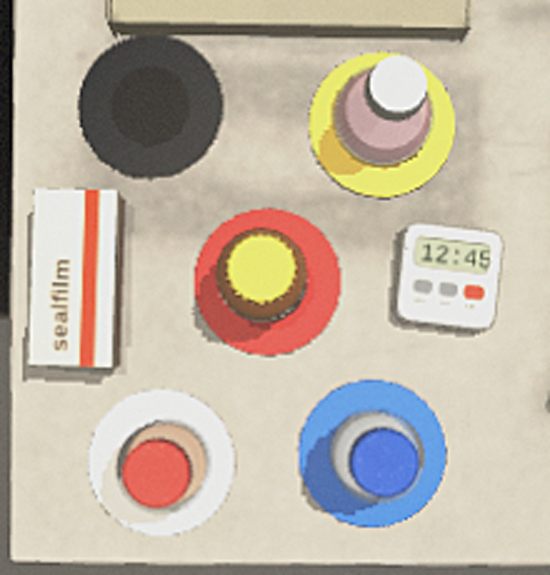

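Call:
send_rows:
  commands:
    - [0, 0, -0.2, -0.95, -0.6, 0, 1]
    - [0, 0, -0.4, -1.9, -1.2, 0, 1]
    - [0, 0, -0.6, -2.9, -1.8, 0, 1]
    - [0, 0, -0.9, -3.9, -2.4, 0, 1]
    - [0, 0, -1.1, -4.9, -3.0, 0, 1]
    - [0, 0, -1.3, -5.9, -3.6, 0, 1]
    - [0, 0, -1.5, -6.9, -4.2, 0, 1]
    - [0, 0, -1.8, -7.9, -4.8, 0, 1]
    - [0, 0, -2.0, -8.9, -5.4, 0, 1]
    - [0, 0, -2.2, -9.9, -6.0, 0, 1]
    - [0, 0, -2.4, -10.9, -6.7, 0, 1]
    - [0, 0, -2.6, -11.9, -7.3, 0, 1]
    - [0, 0, -2.9, -12.9, -7.9, 0, 1]
    - [0, 0, -3.1, -13.8, -8.4, 0, 1]
    - [0, 0, -3.3, -14.6, -8.9, 0, 1]
    - [0, 0, -3.4, -15.2, -9.3, 0, 1]
    - [0, 0, -3.44, -15.6, -9.54, 0, 1]
    - [0, 0, -3.44, -15.6, -9.54, 0, 1]
    - [0, 0, -3.44, -15.6, -9.54, 0, 1]
    - [0, 0, -3.44, -15.6, -9.54, 0, 1]

```text
time_s: 1.77
position: [0.5458, 0.1864, 0.2222]
tcp_rot: [[-1.0, -0.001, -0.002], [-0.001, 1.0, 0.0], [0.002, 0.0, -1.0]]
force: [0.0, -0.1, 0.0]
opening: 1.002
grasp_force: 0.0
```

```bash
cat > wr.py <<'E'
from h import *
import sys
s=read_state(); c=optics.capture("wrist"); cv2.imwrite(f"pics/{sys.argv[1]}.png",c["image"])
W=np.eye(4); W[:3,:3]=s["tcp_rot"]; W[:3,3]=s["position"]; T=W@c["T_tool_cam"]
np.savez(sys.argv[1]+".npz",T=T,**c)
print(s["time_s"],s["position"].round(4),s["tcp_rot"].round(3).tolist(),s["joint_positions"].round(1),s["force"].round(1),s["opening"]); print(c["T_tool_cam"].round(3))
for col in ("yellow","red","blue"):
    n,l,st,ce=cv2.connectedComponentsWithStats(mask(c,col))
    for i in range(1,n):
        if st[i,4]>300: print(col,st[i],ce[i].round(1),"z.108:",plane(c,[ce[i]],.108,T)[0].round(4),"z.004:",plane(c,[ce[i]],.004,T)[0].round(4))
E
python3 wr.py w1
```

```text
1.7667 [0.5458 0.1864 0.2222] [[-1.0, -0.001, -0.002], [-0.001, 1.0, 0.0], [0.002, 0.0, -1.0]] [  7.7  26.6  89.1   0.   64.4 -82.3] [ 0.  -0.1  0. ] 1.0016948399586276
[[ 0.001 -0.959 -0.283  0.077]
 [ 1.     0.001 -0.001  0.001]
 [ 0.001 -0.283  0.959 -0.162]
 [ 0.     0.     0.     1.   ]]
yellow [ 294  220   51   33 1159] [320.5 235.6] z.108: [0.5508 0.1873] z.004: [0.5817 0.1873]
yellow [214 251  68  25 946] [244.  262.6] z.108: [0.5738 0.1253] z.004: [0.6133 0.1021]
yellow [269 271  23  49 488] [282.8 298.7] z.108: [0.6059 0.1559] z.004: [0.6574 0.1442]
red [ 376   42   54   57 2375] [402.7  69.2] z.108: [0.4279 0.2453] z.004: [0.4126 0.2671]
red [423 153  21 113 917] [432.9 207. ] z.108: [0.5275 0.2747] z.004: [0.5496 0.3075]
red [ 272  157   89   83 2842] [312.3 187.6] z.108: [0.5126 0.181 ] z.004: [0.5292 0.1787]
blue [ 194   40  101  100 5854] [243.4  87.6] z.108: [0.4405 0.132 ] z.004: [0.4299 0.1113]
```

View pics/w1.png

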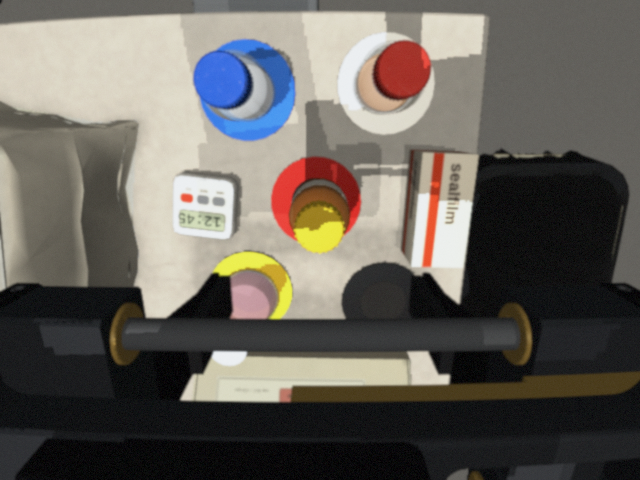

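The wrist view shows the yellow cap at (319,227) straight under the gripper, at about (0.547, 0.187), which agrees with the top view. I'll descend and grip.

Call:
send_rows:
  commands:
    - [0, 0, 0, 0, 0, 0.4, 1]
    - [0, 0, 0, 0, 0, 0.9, 1]
    - [0, 0, 0, 0, 0, 1.5, 1]
    - [0, 0, 0, 0, 0, 2.1, 1]
    - [0, 0, 0, 0, 0, 2.7, 1]
    - [0, 0, 0, 0, 0, 3.3, 1]
    - [0, 0, 0, 0, 0, 3.8, 1]
    - [0, 0, 0, 0, 0, 4.2, 1]
    - [0, 0, 0, 0, 0, 4.4, 1]
    - [0, 0, 0, 0, 0, 4.5, 1]
    - [0, 0, 0, 0, 0, 4.5, 1]
    - [0, 0, 0, 0, 0, 4.5, 1]
    - [0, 0, 0, 0, 0, 4.5, 0]
    - [0, 0, 0, 0, 0, 4.5, 0]
    - [0, 0, 0, 0, 0, 4.5, 0]
    - [0, 0, 0, 0, 0, 4.5, 0]
    - [0, 0, 0, 0, 0, 4.5, 0]
    - [0, 0, 0, 0, 0, 4.5, 0]
    - [0, 0, 0, 0, 0, 4.5, 0]
    - [0, 0, 0, 0, 0, 4.5, 0]

```text
time_s: 3.48
position: [0.5471, 0.1854, 0.0875]
tcp_rot: [[-1.0, -0.0, -0.0], [-0.0, 1.0, -0.0], [0.0, -0.0, -1.0]]
force: [0.4, -0.5, 0.6]
opening: 0.478
grasp_force: 0.0
```

Call:
send_rows:
  commands:
    - [0, 0, 0, 0, 0, 0, 0]
    - [0, 0, 0, 0, 0, 0, 0]
    - [0, 0, 0, 0, 0, 0, 0]
    - [0, 0, 0, 0, 0, 0, 0]
    - [0, 0, 0, 0, 0, -0.1, 0]
    - [0, 0, 0, 0, 0, -0.3, 0]
    - [0, 0, 0, 0, 0, -0.6, 0]
    - [0, 0, 0, 0, 0, -1.0, 0]
    - [0, 0, 0, 0, 0, -1.5, 0]
    - [0, 0, 0, 0, 0, -2.0, 0]
    - [0, 0, 0, 0, 0, -2.5, 0]
    - [0, 0, 0, 0, 0, -3.0, 0]
    - [0, 0, 0, 0, 0, -3.4, 0]
    - [0, 0, 0, 0, 0, -3.7, 0]
    - [0, 0, 0, 0, 0, -3.9, 0]
    - [0, 0, 0, 0, 0, -4.0, 0]
    - [0, 0, 0, 0, 0, -4.0, 0]
    - [0, 0, 0, 0, 0, -4.0, 0]

```text
time_s: 4.98
position: [0.5468, 0.1854, 0.2072]
tcp_rot: [[-1.0, -0.0, -0.001], [-0.0, 1.0, -0.0], [0.001, -0.0, -1.0]]
force: [0.0, -0.5, -0.9]
opening: 0.44
grasp_force: 30.0
```

```bash
python3 wr.py w2
```

```text
4.9833 [0.5468 0.1854 0.2072] [[-1.0, -0.0, -0.001], [-0.0, 1.0, -0.0], [0.001, -0.0, -1.0]] [  7.6  27.6  90.    0.   62.5 -82.4] [ 0.  -0.5 -0.9] 0.4396738936652238
[[ 0.001 -0.959 -0.283  0.077]
 [ 1.     0.001 -0.001  0.001]
 [ 0.001 -0.283  0.959 -0.162]
 [ 0.     0.     0.     1.   ]]
yellow [ 207  255   65   33 1107] [237.1 268.8] z.108: [0.5741 0.122 ] z.004: [0.6157 0.0964]
red [ 380   34   59   62 2730] [408.8  64.3] z.108: [0.4281 0.2451] z.004: [0.4116 0.2685]
red [429 153  22 118 990] [439.1 209.4] z.108: [0.5271 0.2737] z.004: [0.55   0.3084]
red [ 271  157   92   73 3111] [315.2 186.9] z.108: [0.5108 0.1825] z.004: [0.5272 0.1809]
blue [ 188   35  107  104 6428] [240.5  84.2] z.108: [0.4408 0.1322] z.004: [0.4295 0.1107]
```

View pics/w2.png

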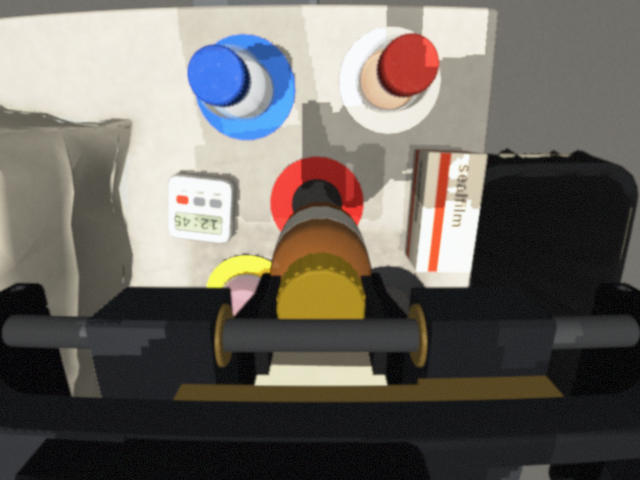

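The amber bottle is held upright, with its cap centred between the fingers at (320,290). I'll take it to the black pad.

Call:
send_rows:
  commands:
    - [0, 0, 0, -0.2, 0.13, 0, 0]
    - [0, 0, 0, -0.6, 0.4, 0, 0]
    - [0, 0, 0, -1.1, 0.7, 0, 0]
    - [0, 0, 0, -1.7, 1.1, 0, 0]
    - [0, 0, 0, -2.3, 1.5, 0, 0]
    - [0, 0, 0, -2.9, 1.85, 0, 0]
    - [0, 0, 0, -3.3, 2.1, 0, 0]
    - [0, 0, 0, -3.6, 2.3, 0, 0]
    - [0, 0, 0, -3.76, 2.42, 0, 0]
    - [0, 0, 0, -3.76, 2.42, 0.3, 0]
    - [0, 0, 0, -3.76, 2.42, 0.8, 0]
    - [0, 0, 0, -3.76, 2.42, 1.4, 0]
    - [0, 0, 0, -3.76, 2.42, 2.0, 0]
    - [0, 0, 0, -3.76, 2.42, 2.6, 0]
    - [0, 0, 0, -3.76, 2.42, 3.1, 0]
    - [0, 0, 0, -3.76, 2.42, 3.5, 0]
    - [0, 0, 0, -3.76, 2.42, 3.75, 0]
    - [0, 0, 0, -3.76, 2.42, 3.88, 0]
    - [0, 0, 0, -3.76, 2.42, 3.94, 0]
    - [0, 0, 0, -3.76, 2.42, 3.97, 0]

```text
time_s: 6.7
position: [0.6603, 0.2582, 0.0888]
tcp_rot: [[-1.0, -0.0, 0.001], [-0.0, 1.0, 0.0], [-0.001, 0.0, -1.0]]
force: [0.2, -0.7, -0.9]
opening: 0.437
grasp_force: 30.0
```

Call:
send_rows:
  commands:
    - [0, 0, 0, 0, 0, 0.03, 0]
    - [0, 0, 0, 0, 0, 0.03, 0]
    - [0, 0, 0, 0, 0, 0.03, 0.6]
    - [0, 0, 0, 0, 0, 0.03, 0.7]
    - [0, 0, 0, 0, 0, 0.03, 0.8]
    - [0, 0, 0, 0, 0, 0.03, 1]
    - [0, 0, 0, 0, 0, 0.03, 1]
    - [0, 0, 0, 0, 0, 0.03, 1]
    - [0, 0, 0, 0, 0, 0.03, 1]
    - [0, 0, 0, 0, 0, 0.03, 1]
    - [0, 0, 0, 0, 0, -0.2, 1]
    - [0, 0, 0, 0, 0, -0.6, 1]
    - [0, 0, 0, 0, 0, -1.2, 1]
    - [0, 0, 0, 0, 0, -1.9, 1]
    - [0, 0, 0, 0, 0, -2.6, 1]
    - [0, 0, 0, 0, 0, -3.3, 1]
    - [0, 0, 0, 0, 0, -3.9, 1]
    - [0, 0, 0, 0, 0, -4.3, 1]
    - [0, 0, 0, 0, 0, -4.47, 1]
    - [0, 0, 0, 0, 0, -4.47, 1]

```text
time_s: 8.37
position: [0.6607, 0.2583, 0.2248]
tcp_rot: [[-1.0, -0.0, 0.004], [-0.0, 1.0, 0.001], [-0.004, 0.001, -1.0]]
force: [0.6, -0.3, -0.5]
opening: 0.998
grasp_force: 0.0
```

Call:
send_rows:
  commands:
    - [0, 0, 0, 0.5, -0.03, 0, 1]
    - [0, 0, 0, 1.5, -0.08, 0, 1]
    - [0, 0, 0, 2.6, -0.14, 0, 1]
    - [0, 0, 0, 3.7, -0.2, 0, 1]
    - [0, 0, 0, 4.8, -0.26, 0, 1]
    - [0, 0, 0, 5.9, -0.32, 0, 1]
    - [0, 0, 0, 6.8, -0.38, 0, 1]
    - [0, 0, 0, 7.5, -0.42, 0, 1]
    - [0, 0, 0, 7.78, -0.43, 0, 1]
    - [0, 0, 0, 7.78, -0.43, 0, 1]
    - [0, 0, 0, 7.78, -0.43, 0.4, 1]
    - [0, 0, 0, 7.78, -0.43, 1.0, 1]
    - [0, 0, 0, 7.78, -0.43, 1.7, 1]
    - [0, 0, 0, 7.78, -0.43, 2.4, 1]
    - [0, 0, 0, 7.78, -0.43, 3.1, 1]
    - [0, 0, 0, 7.78, -0.43, 3.7, 1]
    - [0, 0, 0, 7.78, -0.43, 4.1, 1]
    - [0, 0, 0, 7.78, -0.43, 4.35, 1]
    - [0, 0, 0, 7.78, -0.43, 4.5, 1]
    - [0, 0, 0, 7.78, -0.43, 4.53, 1]

```text
time_s: 10.03
position: [0.4273, 0.2451, 0.0857]
tcp_rot: [[-1.0, -0.0, -0.0], [-0.0, 1.0, -0.0], [0.0, -0.0, -1.0]]
force: [0.8, 0.4, 0.4]
opening: 1.002
grasp_force: 0.0
```

Call:
send_rows:
  commands:
    - [0, 0, 0, 0, 0, 0, 1]
    - [0, 0, 0, 0, 0, 0, 0]
    - [0, 0, 0, 0, 0, 0, 0]
    - [0, 0, 0, 0, 0, 0, 0]
    - [0, 0, 0, 0, 0, 0, 0]
    - [0, 0, 0, 0, 0, 0, 0]
    - [0, 0, 0, 0, 0, 0, 0]
    - [0, 0, 0, 0, 0, 0, 0]
    - [0, 0, 0, 0, 0, 0, 0]
    - [0, 0, 0, 0, 0, 0, 0]
    - [0, 0, 0, 0, 0, 0, 0]
    - [0, 0, 0, 0, 0, 0, 0]
    - [0, 0, 0, 0, 0, 0, 0]
    - [0, 0, 0, 0, 0, 0, 0]

```text
time_s: 11.2
position: [0.4266, 0.2451, 0.0867]
tcp_rot: [[-1.0, -0.0, 0.0], [-0.0, 1.0, 0.0], [-0.0, 0.0, -1.0]]
force: [-1.0, 1.0, 0.9]
opening: 0.43
grasp_force: 29.9
```

Call:
send_rows:
  commands:
    - [0, 0, 0, 0, 0, -0.1, 0]
    - [0, 0, 0, 0, 0, -0.3, 0]
    - [0, 0, 0, 0, 0, -0.6, 0]
    - [0, 0, 0, 0, 0, -1.0, 0]
    - [0, 0, 0, 0, 0, -1.5, 0]
    - [0, 0, 0, 0, 0, -2.0, 0]
    - [0, 0, 0, 0, 0, -2.5, 0]
    - [0, 0, 0, 0, 0, -3.0, 0]
    - [0, 0, 0, 0, 0, -3.4, 0]
    - [0, 0, 0, 0, 0, -3.7, 0]
    - [0, 0, 0, 0, 0, -3.9, 0]
    - [0, 0, 0, 0, 0, -4.0, 0]
    - [0, 0, 0, 0, 0, -4.0, 0]

```text
time_s: 12.28
position: [0.4267, 0.2452, 0.2072]
tcp_rot: [[-1.0, -0.0, 0.001], [-0.0, 1.0, 0.0], [-0.001, 0.0, -1.0]]
force: [-0.1, -0.3, -1.5]
opening: 0.432
grasp_force: 29.9
```

```bash
python3 wr.py w3
```

```text
12.2833 [0.4267 0.2452 0.2072] [[-1.0, -0.0, 0.001], [-0.0, 1.0, 0.0], [-0.001, 0.0, -1.0]] [ 16.8  21.3 101.8  -0.   56.8 -73.2] [-0.1 -0.3 -1.5] 0.4322546849384162
[[ 0.001 -0.959 -0.283  0.077]
 [ 1.     0.001 -0.001  0.001]
 [ 0.001 -0.283  0.959 -0.162]
 [ 0.     0.     0.     1.   ]]
red [ 277  265   87   54 3480] [320.2 297.4] z.108: [0.4784 0.2459] z.004: [0.5298 0.2458]
red [229 270  41  46 817] [244.5 287.4] z.108: [0.4699 0.1865] z.004: [0.518  0.1629]
blue [ 149  166   90   89 2949] [202.8 201. ] z.108: [0.4011 0.1599] z.004: [0.4218 0.1256]
blue [ 126  215   57   52 2240] [154.3 240. ] z.108: [0.4311 0.1197] z.004: [0.4637 0.0695]
```

View pics/w3.png

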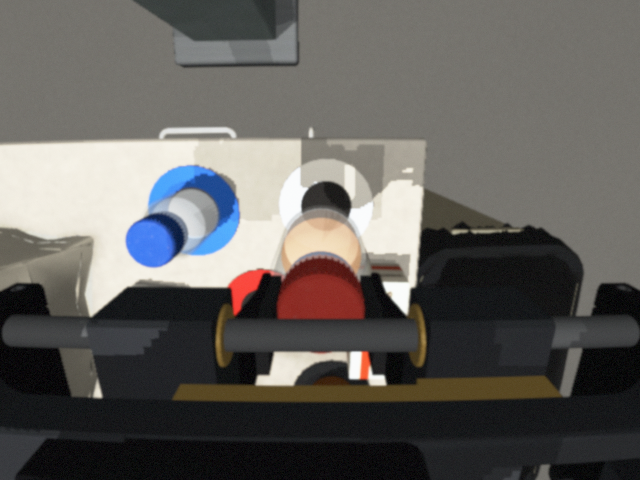

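The red bottle is held upright and centred, with its cap at (320,287). The red pad is free, so it goes there next.

Call:
send_rows:
  commands:
    - [0, 0, 0, -0.2, -0.11, 0, 0]
    - [0, 0, 0, -0.6, -0.33, 0, 0]
    - [0, 0, 0, -1.1, -0.6, 0, 0]
    - [0, 0, 0, -1.7, -0.94, 0, 0]
    - [0, 0, 0, -2.3, -1.27, 0, 0]
    - [0, 0, 0, -2.9, -1.6, 0, 0]
    - [0, 0, 0, -3.4, -1.87, 0, 0]
    - [0, 0, 0, -3.7, -2.04, 0, 0]
    - [0, 0, 0, -3.9, -2.15, 0, 0]
    - [0, 0, 0, -3.9, -2.15, 0.3, 0]
    - [0, 0, 0, -3.9, -2.15, 0.8, 0]
    - [0, 0, 0, -3.9, -2.15, 1.4, 0]
    - [0, 0, 0, -3.9, -2.15, 2.0, 0]
    - [0, 0, 0, -3.9, -2.15, 2.6, 0]
    - [0, 0, 0, -3.9, -2.15, 3.1, 0]
    - [0, 0, 0, -3.9, -2.15, 3.5, 0]
    - [0, 0, 0, -3.9, -2.15, 3.75, 0]
    - [0, 0, 0, -3.9, -2.15, 3.88, 0]
    - [0, 0, 0, -3.9, -2.15, 3.95, 0]
    - [0, 0, 0, -3.9, -2.15, 3.98, 0]

```text
time_s: 14.0
position: [0.5435, 0.1809, 0.0872]
tcp_rot: [[-1.0, -0.001, 0.0], [-0.001, 1.0, 0.0], [-0.0, 0.0, -1.0]]
force: [0.0, 0.0, -2.1]
opening: 0.435
grasp_force: 29.9
```

Call:
send_rows:
  commands:
    - [0, 0, 0, 0, 0, 0.02, 0]
    - [0, 0, 0, 0, 0, 0.02, 0]
    - [0, 0, 0, 0, 0, 0.02, 0]
    - [0, 0, 0, 0, 0, 0.02, 0.6]
    - [0, 0, 0, 0, 0, 0.02, 0.7]
    - [0, 0, 0, 0, 0, 0.02, 0.8]
    - [0, 0, 0, 0, 0, 0.02, 1]
    - [0, 0, 0, 0, 0, 0.02, 1]
    - [0, 0, 0, 0, 0, 0.02, 1]
    - [0, 0, 0, 0, 0, 0.02, 1]
    - [0, 0, 0, 0, 0, -0.2, 1]
    - [0, 0, 0, 0, 0, -0.6, 1]
    - [0, 0, 0, 0, 0, -1.2, 1]
    - [0, 0, 0, 0, 0, -1.9, 1]
    - [0, 0, 0, 0, 0, -2.6, 1]
    - [0, 0, 0, 0, 0, -3.3, 1]
    - [0, 0, 0, 0, 0, -3.9, 1]
    - [0, 0, 0, 0, 0, -4.3, 1]
    - [0, 0, 0, 0, 0, -4.5, 1]
    - [0, 0, 0, 0, 0, -4.5, 1]

```text
time_s: 15.67
position: [0.5444, 0.1808, 0.2241]
tcp_rot: [[-1.0, -0.0, 0.004], [-0.0, 1.0, 0.0], [-0.004, 0.0, -1.0]]
force: [0.2, 1.0, -0.1]
opening: 1.0
grasp_force: 0.0
```

Call:
send_rows:
  commands:
    - [0, 0, 0, -0.4, -0.3, 0, 1]
    - [0, 0, 0, -1.2, -0.8, 0, 1]
    - [0, 0, 0, -2.0, -1.4, 0, 1]
    - [0, 0, 0, -2.8, -1.95, 0, 1]
    - [0, 0, 0, -3.4, -2.35, 0, 1]
    - [0, 0, 0, -3.67, -2.55, 0, 1]
    - [0, 0, 0, -3.67, -2.55, 0, 1]
    - [0, 0, 0, -3.67, -2.55, 0, 1]
    - [0, 0, 0, -3.67, -2.55, 0, 1]

```text
time_s: 16.42
position: [0.6521, 0.1048, 0.2214]
tcp_rot: [[-1.0, -0.001, -0.003], [-0.001, 1.0, 0.0], [0.003, 0.0, -1.0]]
force: [0.3, 0.9, 0.1]
opening: 0.995
grasp_force: 0.0
```

```bash
python3 wr.py w4
```

```text
16.4167 [0.6521 0.1048 0.2214] [[-1.0, -0.001, -0.003], [-0.001, 1.0, 0.0], [0.003, 0.0, -1.0]] [ -0.6  33.2  76.5   0.   70.5 -90.6] [0.3 0.9 0.1] 0.9945517316189552
[[ 0.001 -0.959 -0.283  0.077]
 [ 1.     0.001 -0.001  0.001]
 [ 0.001 -0.283  0.959 -0.162]
 [ 0.     0.     0.     1.   ]]
yellow [ 277  158   31   78 1079] [290.  192.4] z.108: [0.6223 0.0825] z.004: [0.6401 0.0737]
yellow [344 178  23  58 588] [357.  208.4] z.108: [0.6348 0.1339] z.004: [0.6573 0.1446]
yellow [ 485  214   48   47 1690] [509. 238.] z.108: [0.6585 0.2572] z.004: [0.6899 0.3143]
red [ 521   29   26  129 1112] [533.4  91.4] z.108: [0.5471 0.2606] z.004: [0.5365 0.319 ]
red [ 351   46  102  100 5597] [401.4  93.7] z.108: [0.5507 0.1636] z.004: [0.5416 0.1854]
blue [ 287    0   86   26 1556] [329.5  10.5] z.108: [0.4966 0.1117] z.004: [0.4671 0.114 ]
```

View pics/w4.png

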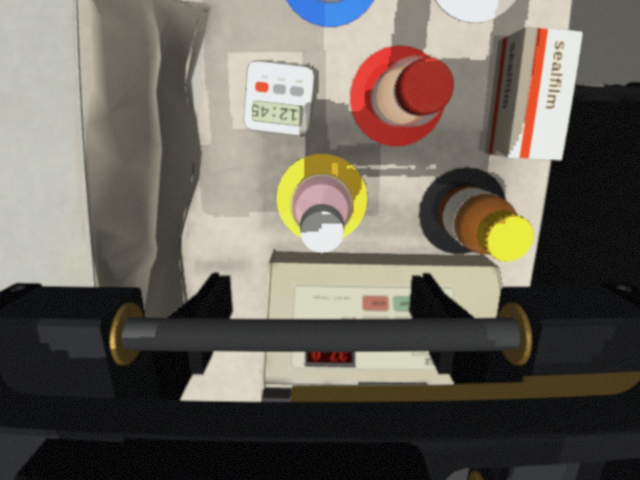

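The wrist view shows the white cap at (322,229), under the gripper at about (0.652, 0.106). The red bottle stands on red and the amber bottle on black. I'll descend and grip the flask.

Call:
send_rows:
  commands:
    - [0, 0, 0, 0, 0, 0.4, 1]
    - [0, 0, 0, 0, 0.03, 1.0, 1]
    - [0, 0, 0, 0, 0.03, 1.7, 1]
    - [0, 0, 0, 0, 0.03, 2.4, 1]
    - [0, 0, 0, 0, 0.03, 3.1, 1]
    - [0, 0, 0, 0, 0.03, 3.7, 1]
    - [0, 0, 0, 0, 0.03, 4.1, 1]
    - [0, 0, 0, 0, 0.03, 4.3, 1]
    - [0, 0, 0, 0, 0.03, 4.43, 1]
    - [0, 0, 0, 0, 0.03, 4.43, 1]
    - [0, 0, 0, 0, 0.03, 4.43, 0]
    - [0, 0, 0, 0, 0.03, 4.43, 0]
    - [0, 0, 0, 0, 0.03, 4.43, 0]
    - [0, 0, 0, 0, 0.03, 4.43, 0]
    - [0, 0, 0, 0, 0.03, 4.43, 0]
    - [0, 0, 0, 0, 0.03, 4.43, 0]
    - [0, 0, 0, 0, 0.03, 4.43, 0]
    - [0, 0, 0, 0, 0.03, 4.43, 0]
    - [0, 0, 0, 0, 0.03, 4.43, 0]
    - [0, 0, 0, 0, 0.03, 4.43, 0]

```text
time_s: 18.13
position: [0.6537, 0.1052, 0.0893]
tcp_rot: [[-1.0, -0.0, -0.0], [-0.0, 1.0, 0.0], [0.0, 0.0, -1.0]]
force: [-0.3, -0.3, -0.4]
opening: 0.338
grasp_force: 30.1
```

Call:
send_rows:
  commands:
    - [0, 0, 0, 0, 0, 0, 0]
    - [0, 0, 0, 0, 0, 0, 0]
    - [0, 0, 0, 0, 0, 0, 0]
    - [0, 0, 0, 0, 0, 0, 0]
    - [0, 0, 0, 0, 0, 0, 0]
    - [0, 0, 0, 0, 0, 0, 0]

```text
time_s: 18.63
position: [0.6536, 0.1051, 0.0893]
tcp_rot: [[-1.0, -0.0, -0.0], [-0.0, 1.0, 0.0], [0.0, 0.0, -1.0]]
force: [-0.2, 0.3, 0.3]
opening: 0.333
grasp_force: 30.0
```

Call:
send_rows:
  commands:
    - [0, 0, 0, 0, 0, -0.1, 0]
    - [0, 0, 0, 0, 0, -0.3, 0]
    - [0, 0, 0, 0, 0, -0.7, 0]
    - [0, 0, 0, 0, 0, -1.2, 0]
    - [0, 0, 0, 0, 0, -1.8, 0]
    - [0, 0, 0, 0, 0, -2.4, 0]
    - [0, 0, 0, 0, 0, -3.0, 0]
    - [0, 0, 0, 0, 0, -3.6, 0]
    - [0, 0, 0, 0, 0, -4.1, 0]
    - [0, 0, 0, 0, 0, -4.4, 0]
    - [0, 0, 0, 0, 0, -4.5, 0]
    - [0, 0, 0, 0, 0, -4.5, 0]
    - [0, 0, 0, 0, 0, -4.5, 0]

```text
time_s: 19.72
position: [0.6531, 0.1051, 0.2239]
tcp_rot: [[-1.0, -0.0, -0.001], [-0.0, 1.0, -0.0], [0.001, -0.0, -1.0]]
force: [-0.8, 0.1, -1.3]
opening: 0.336
grasp_force: 30.0
```

```bash
python3 wr.py w5 | head -2
```

```text
19.7167 [0.6531 0.1051 0.2239] [[-1.0, -0.0, -0.001], [-0.0, 1.0, -0.0], [0.001, -0.0, -1.0]] [ -0.5  33.1  76.3  -0.   70.7 -90.5] [-0.8  0.1 -1.3] 0.33620596717639556
[[ 0.001 -0.959 -0.283  0.077]
```

View pics/w5.png

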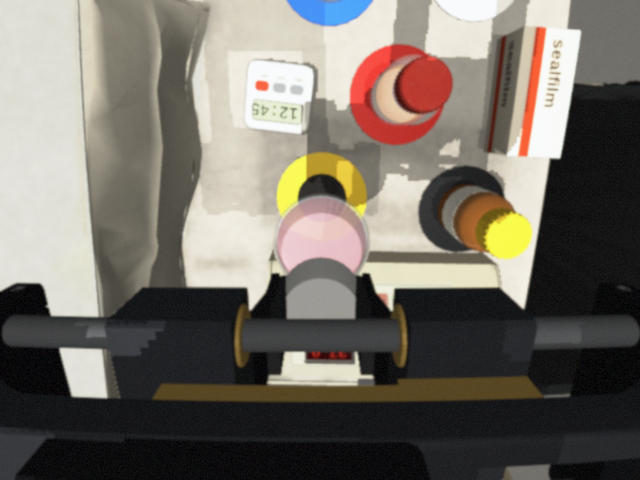

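The flask is held upright at (321,250). I'll carry it to the white pad.

Call:
send_rows:
  commands:
    - [0, 0, 0, 0.2, 0.13, 0, 0]
    - [0, 0, 0, 0.6, 0.38, 0, 0]
    - [0, 0, 0, 1.1, 0.7, 0, 0]
    - [0, 0, 0, 1.7, 1.08, 0, 0]
    - [0, 0, 0, 2.3, 1.47, 0, 0]
    - [0, 0, 0, 2.9, 1.85, 0, 0]
    - [0, 0, 0, 3.5, 2.23, 0, 0]
    - [0, 0, 0, 4.1, 2.62, 0, 0]
    - [0, 0, 0, 4.7, 3.0, 0, 0]
    - [0, 0, 0, 5.3, 3.38, 0, 0]
    - [0, 0, 0, 5.9, 3.76, 0, 0]
    - [0, 0, 0, 6.5, 4.15, 0, 0]
    - [0, 0, 0, 7.0, 4.47, 0, 0]
    - [0, 0, 0, 7.4, 4.72, 0, 0]
    - [0, 0, 0, 7.57, 4.83, 0, 0]
    - [0, 0, 0, 7.57, 4.83, 0, 0]
    - [0, 0, 0, 7.57, 4.83, 0, 0]

```text
time_s: 21.18
position: [0.427, 0.25, 0.2243]
tcp_rot: [[-1.0, -0.001, 0.001], [-0.001, 1.0, -0.0], [-0.001, -0.0, -1.0]]
force: [1.1, 0.2, -0.0]
opening: 0.334
grasp_force: 30.0
```

Call:
send_rows:
  commands:
    - [0, 0, 0, 0, 0, 0.3, 0]
    - [0, 0, 0, 0, 0, 0.8, 0]
    - [0, 0, 0, 0, 0, 1.4, 0]
    - [0, 0, 0, 0, 0, 2.0, 0]
    - [0, 0, 0, 0, 0, 2.6, 0]
    - [0, 0, 0, 0, 0, 3.2, 0]
    - [0, 0, 0, 0, 0, 3.7, 0]
    - [0, 0, 0, 0, 0, 4.1, 0]
    - [0, 0, 0, 0, 0, 4.3, 0]
    - [0, 0, 0, 0, 0, 4.4, 0]
    - [0, 0, 0, 0, 0, 4.45, 0]
    - [0, 0, 0, 0, 0, 4.48, 0]
    - [0, 0, 0, 0, 0, 4.48, 0]
    - [0, 0, 0, 0, 0, 4.48, 0]

```text
time_s: 22.35
position: [0.4271, 0.25, 0.0905]
tcp_rot: [[-1.0, -0.0, 0.001], [-0.0, 1.0, 0.0], [-0.001, 0.0, -1.0]]
force: [-0.8, -0.4, -0.7]
opening: 0.339
grasp_force: 30.0
```

Next I release, rise, and go over to the amber bottle on black.

Call:
send_rows:
  commands:
    - [0, 0, 0, 0, 0, 0.03, 0]
    - [0, 0, 0, 0, 0, 0.03, 0]
    - [0, 0, 0, 0, 0, 0.03, 0.45]
    - [0, 0, 0, 0, 0, 0.03, 0.6]
    - [0, 0, 0, 0, 0, 0.03, 0.8]
    - [0, 0, 0, 0, 0, 0.03, 1]
    - [0, 0, 0, 0, 0, 0.03, 1]
    - [0, 0, 0, 0, 0, 0.03, 1]
    - [0, 0, 0, 0, 0, 0.03, 1]
    - [0, 0, 0, 0, 0, 0.03, 1]
    - [0, 0, 0, 0, 0, -0.2, 1]
    - [0, 0, 0, 0, 0, -0.6, 1]
    - [0, 0, 0, 0, 0, -1.2, 1]
    - [0, 0, 0, 0, 0, -1.9, 1]
    - [0, 0, 0, 0, 0, -2.6, 1]
    - [0, 0, 0, 0, 0, -3.3, 1]
    - [0, 0, 0, 0, 0, -3.9, 1]
    - [0, 0, 0, 0, 0, -4.3, 1]
    - [0, 0, 0, 0, 0, -4.48, 1]
    - [0, 0, 0, 0, 0, -4.48, 1]

```text
time_s: 24.02
position: [0.4272, 0.2502, 0.2259]
tcp_rot: [[-1.0, -0.0, 0.003], [-0.0, 1.0, 0.001], [-0.003, 0.001, -1.0]]
force: [-0.7, -0.0, 0.0]
opening: 1.001
grasp_force: 0.0
```

Call:
send_rows:
  commands:
    - [0, 0, 0, -0.5, 0.02, 0, 1]
    - [0, 0, 0, -1.5, 0.05, 0, 1]
    - [0, 0, 0, -2.6, 0.09, 0, 1]
    - [0, 0, 0, -3.7, 0.12, 0, 1]
    - [0, 0, 0, -4.8, 0.16, 0, 1]
    - [0, 0, 0, -5.9, 0.2, 0, 1]
    - [0, 0, 0, -6.8, 0.23, 0, 1]
    - [0, 0, 0, -7.5, 0.25, 0, 1]
    - [0, 0, 0, -7.75, 0.26, 0, 1]
    - [0, 0, 0, -7.75, 0.26, 0, 1]
    - [0, 0, 0, -7.75, 0.26, 0, 1]
    - [0, 0, 0, -7.75, 0.26, 0, 1]

```text
time_s: 25.02
position: [0.657, 0.2579, 0.2237]
tcp_rot: [[-1.0, -0.001, -0.003], [-0.001, 1.0, -0.0], [0.003, -0.0, -1.0]]
force: [-0.6, -0.4, -0.1]
opening: 0.998
grasp_force: 0.0
```

```bash
python3 wr.py w6 | grep -v "^\[\|^ \["
```

```text
25.0167 [0.657  0.2579 0.2237] [[-1.0, -0.001, -0.003], [-0.001, 1.0, -0.0], [0.003, -0.0, -1.0]] [ 12.4  36.8  69.    0.   74.4 -77.7] [-0.6 -0.4 -0.1] 0.9982847744458994
yellow [ 136  150   88   87 4341] [179.4 192.5] z.108: [0.6276 0.1492] z.004: [0.6453 0.1082]
yellow [ 295  218   52   38 1360] [322.3 236.8] z.108: [0.6633 0.2602] z.004: [0.6944 0.2606]
red [ 353   18   15  133 1174] [359.8  83.8] z.108: [0.549  0.2867] z.004: [0.5373 0.2971]
red [ 189   41  102  100 5715] [239.9  88.4] z.108: [0.5519 0.2006] z.004: [0.5414 0.1788]
blue [ 129    0   80   24 1355] [169.    9.2] z.108: [0.4985 0.1533] z.004: [0.468  0.1138]
```

View pics/w6.png

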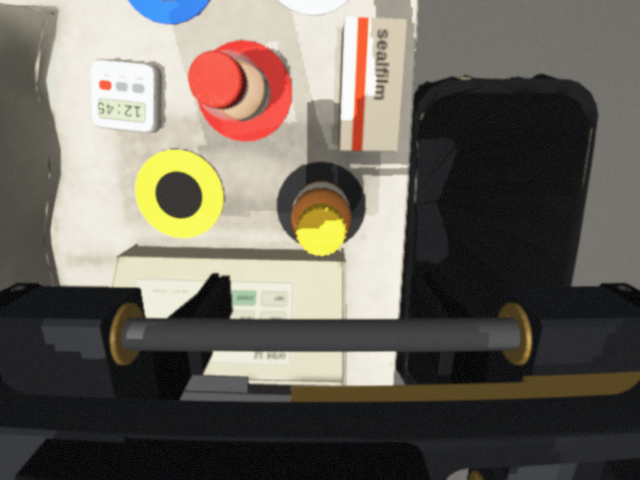

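The wrist view shows the amber cap at (321,230) under the gripper, and the yellow pad empty at (179,192). I'll grip the amber bottle.

Call:
send_rows:
  commands:
    - [0, 0, 0, -0.05, 0, 0.4, 1]
    - [0, 0, 0, -0.05, 0, 1.0, 1]
    - [0, 0, 0, -0.05, 0, 1.7, 1]
    - [0, 0, 0, -0.05, 0, 2.4, 1]
    - [0, 0, 0, -0.05, 0, 3.1, 1]
    - [0, 0, 0, -0.05, 0, 3.7, 1]
    - [0, 0, 0, -0.05, 0, 4.1, 1]
    - [0, 0, 0, -0.05, 0, 4.4, 1]
    - [0, 0, 0, -0.05, 0, 4.52, 1]
    - [0, 0, 0, -0.05, 0, 4.52, 1]
    - [0, 0, 0, -0.05, 0, 4.52, 0]
    - [0, 0, 0, -0.05, 0, 4.52, 0]
    - [0, 0, 0, -0.05, 0, 4.52, 0]
    - [0, 0, 0, -0.05, 0, 4.52, 0]
    - [0, 0, 0, -0.05, 0, 4.52, 0]
    - [0, 0, 0, -0.05, 0, 4.52, 0]
    - [0, 0, 0, -0.05, 0, 4.52, 0]
    - [0, 0, 0, -0.05, 0, 4.52, 0]
    - [0, 0, 0, -0.05, 0, 4.52, 0]
    - [0, 0, 0, -0.05, 0, 4.52, 0]

```text
time_s: 26.73
position: [0.6605, 0.2579, 0.0887]
tcp_rot: [[-1.0, -0.0, -0.0], [-0.0, 1.0, 0.0], [0.0, 0.0, -1.0]]
force: [-0.3, -0.0, 0.6]
opening: 0.439
grasp_force: 30.0
```

Call:
send_rows:
  commands:
    - [0, 0, 0, 0, 0, 0, 0]
    - [0, 0, 0, 0, 0, 0, 0]
    - [0, 0, 0, 0, 0, 0, 0]
    - [0, 0, 0, 0, 0, 0, 0]
    - [0, 0, 0, 0, 0, 0, 0]
    - [0, 0, 0, 0, 0, 0, 0]

```text
time_s: 27.23
position: [0.6605, 0.2579, 0.0888]
tcp_rot: [[-1.0, -0.0, 0.0], [-0.0, 1.0, 0.0], [-0.0, 0.0, -1.0]]
force: [-1.2, 0.4, 0.0]
opening: 0.438
grasp_force: 30.0
```

Call:
send_rows:
  commands:
    - [0, 0, 0, 0, 0, -0.1, 0]
    - [0, 0, 0, 0, 0, -0.4, 0]
    - [0, 0, 0, 0, 0, -0.9, 0]
    - [0, 0, 0, 0, 0, -1.5, 0]
    - [0, 0, 0, 0, 0, -2.1, 0]
    - [0, 0, 0, 0, 0, -2.6, 0]
    - [0, 0, 0, 0, 0, -2.9, 0]
    - [0, 0, 0, 0, 0, -3.0, 0]
    - [0, 0, 0, 0.02, -0.2, -3.0, 0]
    - [0, 0, 0, 0.06, -0.6, -3.0, 0]
    - [0, 0, 0, 0.1, -1.1, -3.0, 0]
    - [0, 0, 0, 0.16, -1.7, -3.0, 0]
    - [0, 0, 0, 0.22, -2.3, -3.0, 0]
    - [0, 0, 0, 0.28, -2.9, -3.0, 0]
    - [0, 0, 0, 0.33, -3.5, -3.0, 0]
    - [0, 0, 0, 0.39, -4.1, -3.0, 0]
    - [0, 0, 0, 0.44, -4.6, -3.0, 0]
    - [0, 0, 0, 0.47, -4.9, -3.0, 0]
    - [0, 0, 0, 0.48, -5.04, -3.0, 0]
    - [0, 0, 0, 0.48, -5.04, -3.0, 0]

```text
time_s: 28.9
position: [0.646, 0.1053, 0.1785]
tcp_rot: [[-1.0, 0.001, -0.001], [0.001, 1.0, 0.0], [0.001, 0.0, -1.0]]
force: [-0.1, 0.3, -1.6]
opening: 0.438
grasp_force: 30.0
```

Call:
send_rows:
  commands:
    - [0, 0, 0, 0, 0, 0.2, 0]
    - [0, 0, 0, 0, 0, 0.6, 0]
    - [0, 0, 0, 0, 0, 1.1, 0]
    - [0, 0, 0, 0, 0, 1.7, 0]
    - [0, 0, 0, 0, 0, 2.2, 0]
    - [0, 0, 0, 0, 0, 2.6, 0]
    - [0, 0, 0, 0, 0, 2.8, 0]
    - [0, 0, 0, 0, 0, 2.92, 0]
    - [0, 0, 0, 0, 0, 2.97, 0]
    - [0, 0, 0, 0, 0, 3.0, 0]
    - [0, 0, 0, 0, 0, 3.0, 0]
    - [0, 0, 0, 0, 0, 3.0, 0]

```text
time_s: 29.9
position: [0.6468, 0.1066, 0.0896]
tcp_rot: [[-1.0, -0.0, 0.002], [-0.0, 1.0, -0.0], [-0.002, -0.0, -1.0]]
force: [-0.3, -0.2, -0.4]
opening: 0.439
grasp_force: 30.0
```

Call:
send_rows:
  commands:
    - [0, 0, 0, 0, 0, 0.03, 0]
    - [0, 0, 0, 0, 0, 0.03, 0]
    - [0, 0, 0, 0, 0, 0.03, 0.6]
    - [0, 0, 0, 0, 0, 0.03, 0.7]
    - [0, 0, 0, 0, 0, 0.03, 0.8]
    - [0, 0, 0, 0, 0, 0.03, 1]
    - [0, 0, 0, 0, 0, 0.03, 1]
    - [0, 0, 0, 0, 0, 0.03, 1]
    - [0, 0, 0, 0, 0, 0.03, 1]
    - [0, 0, 0, 0, 0, 0.03, 1]
    - [0, 0, 0, 0, 0, -0.2, 1]
    - [0, 0, 0, 0, 0, -0.6, 1]
    - [0, 0, 0, 0, 0, -1.2, 1]
    - [0, 0, 0, 0, 0, -1.9, 1]
    - [0, 0, 0, 0, 0, -2.6, 1]
    - [0, 0, 0, 0, 0, -3.3, 1]
    - [0, 0, 0, 0, 0, -3.9, 1]
    - [0, 0, 0, 0, 0, -4.3, 1]
    - [0, 0, 0, 0, 0, -4.6, 1]
    - [0, 0, 0, 0, 0, -4.8, 1]

```text
time_s: 31.57
position: [0.6465, 0.1066, 0.2345]
tcp_rot: [[-1.0, -0.0, 0.002], [-0.0, 1.0, -0.0], [-0.002, -0.0, -1.0]]
force: [-0.2, 0.0, 0.1]
opening: 0.998
grasp_force: 0.0
```

Call:
send_rows:
  commands:
    - [0, 0, 0, 0.4, 0.7, 0, 1]
    - [0, 0, 0, 1.0, 1.6, 0, 1]
    - [0, 0, 0, 1.6, 2.6, 0, 1]
    - [0, 0, 0, 2.2, 3.6, 0, 1]
    - [0, 0, 0, 2.8, 4.6, 0, 1]
    - [0, 0, 0, 3.4, 5.6, 0, 1]
    - [0, 0, 0, 4.0, 6.6, 0, 1]
    - [0, 0, 0, 4.6, 7.6, 0, 1]
    - [0, 0, 0, 5.2, 8.6, 0, 1]
    - [0, 0, 0, 5.8, 9.6, 0, 1]
    - [0, 0, 0, 6.4, 10.6, 0, 1]
    - [0, 0, 0, 7.0, 11.6, 0, 1]
    - [0, 0, 0, 7.6, 12.6, 0, 1]
    - [0, 0, 0, 8.2, 13.5, 0, 1]
    - [0, 0, 0, 8.8, 14.3, 0, 1]
    - [0, 0, 0, 9.3, 15.0, 0, 1]
    - [0, 0, 0, 9.5, 15.4, 0, 1]
    - [0, 0, 0, 9.5, 15.4, 0, 1]
    - [0, 0, 0, 9.5, 15.4, 0, 1]
    - [0, 0, 0, 9.5, 15.4, 0, 1]

```text
time_s: 33.23
position: [0.3619, 0.5672, 0.2323]
tcp_rot: [[-1.0, 0.001, -0.0], [0.001, 1.0, -0.002], [0.0, -0.002, -1.0]]
force: [-0.2, -0.4, -0.1]
opening: 1.001
grasp_force: 0.0
```

```bash
python3 - <<'E'
from h import *
c=optics.capture("top"); s=optics.capture("scene")
a=cv2.resize(c["image"][110:340,230:450],None,fx=2,fy=2); b=cv2.resize(s["image"][180:370,180:450],None,fx=1.2,fy=1.2)
o=np.zeros((460,440+b.shape[1],3),np.uint8); o[:,:440]=a; o[:b.shape[0],440:]=b; o=o[:, :800]; cv2.imwrite("pics/fin.png",o)
h=cv2.cvtColor(c["image"],cv2.COLOR_BGR2HSV)
for k,p,pad,z in (("red",(.5437,.1808),0,.095),("blue",(.4321,.1125),0,.095),("yellow",(.6467,.1055),0,.095),("white",(.4258,.250),0,.104)):
    E=c["extrinsics"]; q=E@np.r_[p,z,1]; K=c["intrinsics"]; u=q[:2]/q[2]; u=u*(1+c["k1"]*(u@u))*K[0,0]+K[:2,2]
    m=cv2.inRange(h,(0,0,190),(180,25,255)) if k=="white" else mask(c,k)
    print(k,"expected",u.round(1),end=" "); Q=near(m,tuple(int(v) for v in u.round()),13)
    print("cap offset mm",((plane(c,[Q.mean(0)],z)[0]-p)*1000).round(1),len(Q))
E
```

```text
red expected [336.5 218.5] cap offset mm [0.9 0.4] 498
blue expected [383.4 295.2] cap offset mm [0.5 0.4] 522
yellow expected [387.6 148.7] cap offset mm [ 1.1 -0.1] 354
white expected [288.4 299.7] cap offset mm [-2.1  0.4] 427
```

View pics/fin.png

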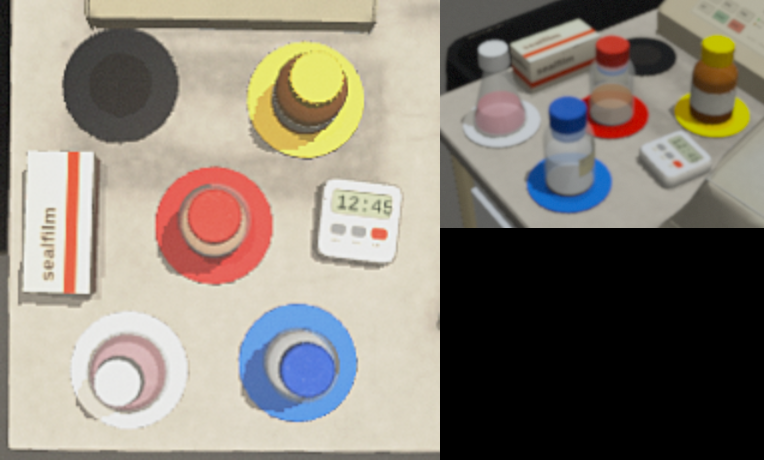

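All four vessels stand upright on their own colours: the flask at (120,375), red at (214,220), amber at (312,90) and blue at (303,367) in the crop. They are within about 2 mm of the pad centres, the film box has not moved, and the arm is clear. I'll hand in.

```bash
python3 -c "
from rig import bot
print(bot.hand_in())"
```

```text
the job is handed in; nothing more can be done
None
```

The job is handed in: all four vessels stand upright on the coasters of their cap colours, within about 2 mm of centre by the last top-camera view, with the film box undisturbed and about 33 s used; the hand-in did not return a verdict.

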